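# Re-aim the bench magnifier over the bone specimen

### The arm

A 6-joint arm with a two-finger parallel gripper is mounted at the origin on the work surface. World frame = base frame: x ahead of the robot, y to its left, z up, the work surface at z = 0. Lengths are in m, angles in rad, forces in N, time in s.
With the tool pointing down it reaches from about 0.35 to 0.775 m from the base axis. Payload 5.5 kg.
Tool frame: the origin (TCP) lies at the very end of the fingers, on their centre line; the grasp point (between the pads) lies 19 mm behind it; x points along the fingers, y is the direction in which the jaws open and shut, and the axes are right-handed (so a half turn about x gives the same grasp; the last joint's range is limited). The gripper opens to 85 mm and grips with 20 to 120 N. Pads are 22 mm wide; open, the fingers measure 114 mm over their backs; the gripper's body (76 mm by 85 mm) begins 54 mm behind the grasp point. The pads swing forward as they close: fully open they stand 13 mm farther back than shut.
Start: joints at [1.202, 0.313, 0.046, 1.304, 0, 1.431], TCP at [0.13, 0.56, 0.192] pointing down, gripper open.
Joint ranges: [-2.76, 2.76], [-0.86, 1.69], [-1.03, 1.26], [-2.2, 2.34], [-1.47, 1.5], [-3.14, 3.14]. Speed limits (rad/s): [2.57, 2.57, 3.14, 3.14, 3.14, 3.14].

### API

Orientations are given as a unit quaternion [w, x, y, z].
In Python, from workcell import env gives the robot as it stands.
- The arm moves only by the tool drive_tool, never from a script. Its argument "plan" is a list that holds one entry, the list of rows, each a list of 7 numbers: the shift along the tool's x, y, z in cm, then the turn, a rotation vector about the tool's x, y, z in degrees, then the opening, from 0 (shut) to 1 (fully open). In form: [[[tx, ty, tz, wx, wy, wz, fingers], ...]]. A call has exactly 5 rows; each row shifts and turns the commanded pose from where the row before left it, along the tool's axes as they then stand; what a row does not reach is not made up. A row lasts 1/12 s, in which the tool goes at most 41.7 mm and 7.16 degrees, less where a joint would pass 70% of its speed; a pose out of reach is approached as far as the arm can. A call with a gripper value outside its range is refused whole. The fingers move at their own pace and stop on an object; "squeeze" is the grip in N (left out, the last holds). Time passes only in rows, so rows that do not move let the fingers close, or fill a call up. It gives the time, the measured TCP pose, the force and the opening at its end, in the units of the state.
- env.get_state(): the state, without advancing time (a new reading comes with each control period).
- env.read_camera(name): name is "side" or "top"; returns the picture (480x640x3 uint8, red, green, blue); there is no depth.
- env.camera_model(name): a dict with "camera_matrix" (3x3 intrinsics, pixels), "k1" (the pictures are not rectified: a ray, as slopes to the right and down, at radius r is drawn at 1 + k1 r^2 times it, then the intrinsics apply), "camera_from_world" (4x4, takes a point from world to camera coordinates). Camera axes: x right, y down, z forward; pixel columns grow to the right and rows downward; lengths in m; the calibration is good to about 2 mm. A picture is of the moment at which its call begins. camera_model takes no time and is no camera call.
- env.hand_in(): hands the job in, once; it reports no verdict.
The state is a dict: "clock": time; "joint_pos": joint angles; "qvel": joint speeds; "tau": joint torques, N m; "tcp_pos": TCP position; "orientation": TCP orientation; "wrist_force": force on the tool from outside, world axes, zero at the start; "ft_torque": the same for the moment, N m; "finger_gap": finger opening in m.
Only numpy, scipy, OpenCV 4.12 (cv2) and the standard library are available. Lean on these libraries where they do the work, as an engineer would, in place of code of your own. Each camera call takes 0.05 s, during which the arm holds its last target.

### The job

Slacken the bar knob on top of the bench magnifier's pillar just enough to free the clamped lens arm: turn it anticlockwise about 60 degrees, never more than a quarter turn. Then swing the arm by its upright peg until the lens is centred over the round steel dish with the bone in it, and turn the knob back clockwise until it is fully tight again, without forcing the arm round while it is clamped or shifting that dish.

Things in the scene. Friction and masses are not known exactly. Their poses are not given: they have to be found in the camera images.
- clamp_knob (a joint): Clamp knob of the magnifier: turning angle in rad about the pillar's vertical axis. 0 = fully tight (a hard stop), growing anticlockwise seen from above. Near 0 the arm is held by friction (over 10 N at its peg); it swings freely from 0.5 rad on; at 1.75 rad the clamp comes apart, which must never happen. It stays where it is left and takes 0.2 N m to turn when slack, rising to about 0.35 N m over the last half radian before the stop.
- knob_grip (a point): Centre of the knob's grip, on the pillar's axis, 171 mm above the table. The grip is an upright black bar 48 mm long (its own x axis), 12 mm thick (its y axis, the direction to pinch it) and 28 mm high, the topmost thing on the pillar; it turns with the knob. Below the bar there is only a thin 12 mm spindle down to 145 mm above the table; under that are a steel pressure plate (60 mm across) and the arm's round cup-shaped hub (78 mm across, up to 123 mm).
- swing_arm (a joint): Swing of the lens arm about the pillar's vertical axis in rad, growing anticlockwise seen from above, 0 when the arm points along the stand's own front (the stand itself is turned by an unknown amount). Range -1.9 to 1.6. Once slack it needs about 1.5 N at the peg and stays where it is left.
- swing_peg (a point): Centre of the upright round black peg on the arm, for swinging it: 14 mm in diameter, 48 mm tall above the arm (from 130 to 178 mm over the table; this point at 154 mm), 95 mm from the pillar's axis. Its x axis points outward along the arm, away from the pillar.
- lens (a point): Centre of the round lens at the end of the arm (white rim 90 mm across, clear glass, 122 mm above the table), 170 mm from the pillar's axis, on the same line from the pillar as the peg. Rim and arm reach up to 130 mm above the table at most.
- bone_dish (a point): Centre, half-way up, of the wanted dish: round shallow steel dish, 84 mm across, 16 mm high, loose on the table, with a 50 mm bone fixed in it. It stands about 170 mm from the pillar's axis (within 10 mm). Bystanders beside it: an equal round dish that is empty and a square steel dish that also has a bone.

How it is judged:
On the way, in this order (a step that is already met when the one before it is completed fails the run):
1. the knob is backed off at least 0.6 rad, so the arm is free (value of joint clamp_knob above 0.6 rad), for 0.1 s.
2. with the knob still slack (over 0.45 rad), the lens is swung to within 22 mm of over the bone dish's centre (value of joint clamp_knob above 0.45 rad and horizontal distance between lens and bone_dish below 0.022 m), for 0.2 s.
At the end, for the whole second after the job is handed in: The knob is tight again (within 0.17 rad, 10 degrees, of its stop), the lens centre stands still within 22 mm horizontally of the centre of the round dish with the bone, and that dish is within 15 mm of where it began (value of joint clamp_knob below 0.17 rad and horizontal distance between lens and bone_dish below 0.022 m and velocity of joint swing_arm between -0.05 and 0.05 rad/s and distance of bone_dish from where it was at the start of the episode below 0.015 m); the robot touches nothing.
It fails at once if the knob is unscrewed past 1.75 rad (a good quarter turn), so the clamp comes apart (value of joint clamp_knob above 1.75 rad).
It fails at once if the arm is forced round (faster than 0.25 rad/s) while the knob is still clamped (under 0.2 rad) (value of joint clamp_knob below 0.2 rad and (velocity of joint swing_arm above 0.25 rad/s or velocity of joint swing_arm below -0.25 rad/s)).
It fails at once if the bone dish is shifted more than 15 mm (distance of bone_dish from where it was at the start of the episode above 0.015 m).
It also fails if it takes over 64 s, if anything falls off the work surface, if the arm or the gripper's body presses on something with over 40 N, if the wrist force passes 120 N, or if a joint passes its speed limit or range.

## Working session

There is one attempt and no reset: what is moved stays moved. The work goes in short steps, Python scripts to look and compute and a tool call to move; the robot and the scene stay as the last step left them, time stands still between calls to the robot, and variables do not carry over. Pictures are saved under pics/ and viewed, and the job is handed in when it is done.

Besides the shell and the picture viewer there is one more tool, called after ">>>" in YAML: its name, and indented under it one key for each argument. drive_tool: Moves the arm, as the interface text tells. Its arguments: {"type":"object","properties":{"plan":{"type":"array","items":{"type":"array","items":{"type":"array","items":{"type":"number"}}}},"squeeze":{"type":"number"}},"required":["plan"]}

```bash
ls; mkdir -p pics
python3 - <<'E'
from workcell import env
import cv2,numpy as np
for n in("side","top"):
    im=env.read_camera(n); cv2.imwrite(f"pics/{n}0.png",im[...,::-1]); m=env.camera_model(n)
    print(n,m)
s=env.get_state(); print(s)
E
```

```text
pics
side {'camera_matrix': array([[508.47508423,   0.        , 322.50764526],
       [  0.        , 508.47508423, 236.56762672],
       [  0.        ,   0.        ,   1.        ]]), 'k1': -0.07984882958999594, 'camera_from_world': array([[-0.97212918, -0.23417293, -0.01130959,  0.63125427],
       [-0.11323118,  0.51120648, -0.85196633,  0.16052866],
       [ 0.20528898, -0.82694073, -0.52347441,  0.5718772 ],
       [ 0.        ,  0.        ,  0.        ,  1.        ]])}
top {'camera_matrix': array([[608.8278879 ,   0.        , 319.1160352 ],
       [  0.        , 608.8278879 , 243.57321632],
       [  0.        ,   0.        ,   1.        ]]), 'k1': -0.0884621352994364, 'camera_from_world': array([[-0.01086327, -0.99967221, -0.0231833 ,  0.01993482],
       [-0.99643385,  0.01276236, -0.08340685,  0.65176793],
       [ 0.08367538,  0.02219455, -0.99624587,  0.85227644],
       [ 0.        ,  0.        ,  0.        ,  1.        ]])}
{'clock': 0.1, 'joint_pos': array([1.20236515e+00, 3.13946635e-01, 4.50967843e-02, 1.30359308e+00,
       1.57699013e-05, 1.43121729e+00]), 'qvel': array([ 0.00047432, -0.00109375,  0.0022044 , -0.00106721, -0.00205848,
        0.00019283]), 'tau': array([ 3.30848823e-03, -4.81724524e+01,  2.99244297e+01,  1.27818401e-02,
       -8.93347783e-05, -2.42765049e-05]), 'tcp_pos': array([0.13024983, 0.55952598, 0.19088767]), 'orientation': array([ 0.70233072,  0.08017289,  0.70263409, -0.08129705]), 'wrist_force': array([-0.91441294, -0.86078257, -0.39818119]), 'ft_torque': array([ 0.05079796, -0.04464537,  0.02792065]), 'finger_gap': 0.08535337279429193}
```

View pics/top0.png

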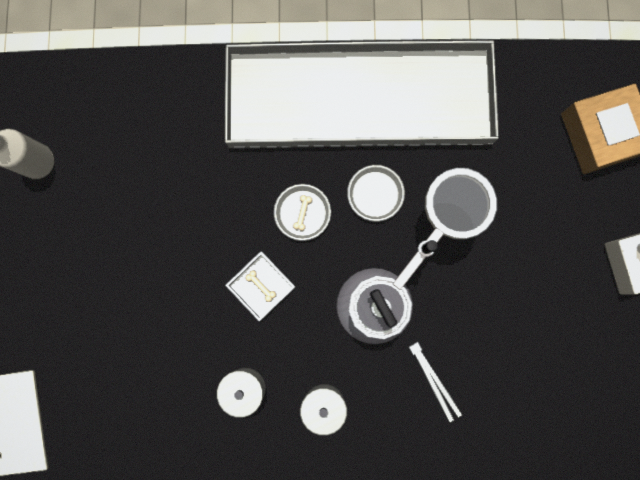

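View pics/side0.png

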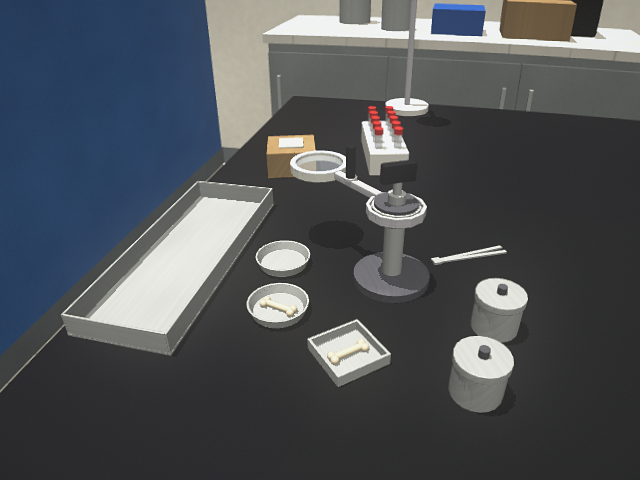

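Top view: bar knob at about (384,308), peg (430,246), lens (461,203), bone dish (302,212), empty round dish (376,193), square dish (261,286). In the side view the bar is at (398,172) and the peg at (351,163).

```bash
cat > h.py <<'E'
from workcell import env
import cv2,numpy as np
def ray(n,uv):
    m=env.camera_model(n);K=m["camera_matrix"];T=m["camera_from_world"]
    d=cv2.undistortPoints(np.array([[uv]],float),K,np.array([m["k1"],0,0,0.]))[0,0]
    R=T[:3,:3];c=-R.T@T[:3,3];return c,R.T@np.array([d[0],d[1],1])
def onz(n,uv,z):
    c,d=ray(n,uv);return c+d*(z-c[2])/d[2]
def proj(n,p):
    m=env.camera_model(n);T=m["camera_from_world"]
    return cv2.projectPoints(np.array([p],float),cv2.Rodrigues(T[:3,:3])[0],T[:3,3],m["camera_matrix"],np.array([m["k1"],0,0,0.]))[0][0,0]
def cross(a,b):
    (c1,d1),(c2,d2)=ray("top",a),ray("side",b)
    s=np.linalg.lstsq(np.c_[d1,-d2],c2-c1,rcond=None)[0];p,q=c1+s[0]*d1,c2+s[1]*d2
    return (p+q)/2,np.linalg.norm(p-q)
E
python3 - <<'E'
from h import *
np.set_printoptions(precision=4,suppress=True)
t=cv2.imread("pics/top0.png")
g=cv2.cvtColor(t,cv2.COLOR_BGR2GRAY)
b=(g>90).astype(np.uint8)
cs,_=cv2.findContours(b,cv2.RETR_EXTERNAL,cv2.CHAIN_APPROX_NONE)
for c in cs:
    if cv2.contourArea(c)>1000:
        print(cv2.contourArea(c),cv2.boundingRect(c),cv2.fitEllipse(c))
for nm,uv,z in[("dish",(302,212),.016),("knob",(384,308),.185),("peg",(431,245),.178),("lens",(461,203.5),.13)]:
    print(nm,onz("top",uv,z))
x=t[270:350,330:430];cv2.imwrite("pics/k0.png",cv2.resize(x,None,fx=7,fy=7,interpolation=2))
x=t[170:270,400:510];cv2.imwrite("pics/l0.png",cv2.resize(x,None,fx=6,fy=6,interpolation=2))
E
```

```text
1684.0 (300, 388, 47, 47) ((323.0937805175781, 411.1380920410156), (46.108829498291016, 46.549922943115234), 0.044098563492298126)
1641.0 (217, 370, 46, 47) ((239.31703186035156, 393.474365234375), (45.30472946166992, 46.161495208740234), 16.517358779907227)
4000.5 (0, 370, 48, 106) ((20.326461791992188, 428.59381103515625), (46.25259780883789, 126.06929016113281), 176.62164306640625)
2483.0 (225, 251, 70, 70) ((259.6295166015625, 285.7899169921875), (58.66096115112305, 59.26045608520508), 35.920196533203125)
2497.5 (274, 184, 57, 57) ((301.9246826171875, 211.7697296142578), (56.086456298828125, 56.72480773925781), 69.61637878417969)
8385.5 (337, 168, 160, 172) ((415.6099853515625, 255.02394104003906), (81.31629943847656, 209.60964965820312), 40.44831085205078)
2500.0 (347, 165, 58, 57) ((375.5852966308594, 192.6239776611328), (55.82839584350586, 57.04103088378906), 97.3238525390625)
3767.0 (574, 84, 66, 83) ((611.2971801757812, 122.83814239501953), (65.54937744140625, 80.91045379638672), 0.7411612272262573)
53879.0 (0, 0, 640, 143) ((337.5966491699219, 61.404449462890625), (154.39463806152344, 639.9281616210938), 91.01775360107422)
dish [0.6999 0.0372 0.016 ]
knob [ 0.5618 -0.0667  0.185 ]
peg [ 0.6359 -0.1248  0.178 ]
lens [ 0.6926 -0.1727  0.13  ]
```

View pics/k0.png

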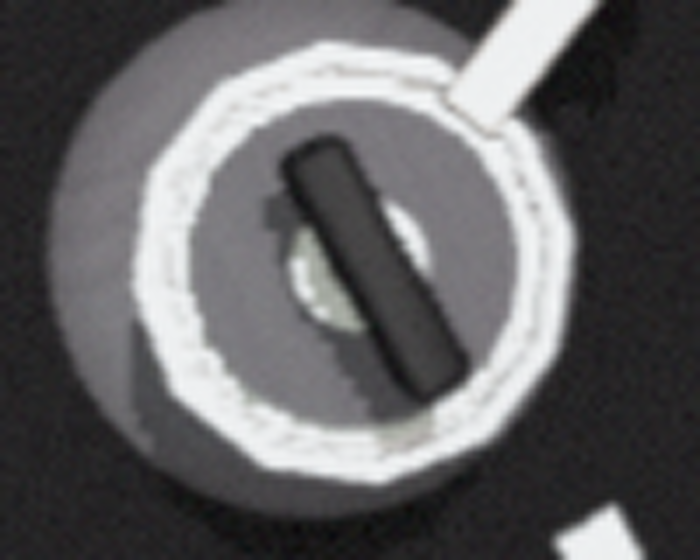

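View pics/l0.png

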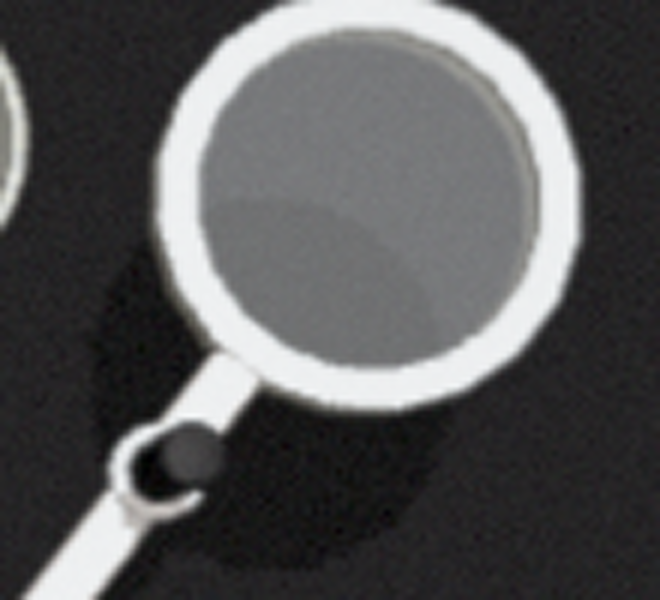

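```bash
cat >> h.py <<'E'
from scipy.spatial.transform import Rotation as Ro
np.set_printoptions(precision=4,suppress=True)
def pose():
    s=env.get_state();q=s["orientation"];R=Ro.from_quat([q[1],q[2],q[3],q[0]]);return s,s["tcp_pos"],R
def rel(p,yaw):
    "shift in tool cm & rotvec deg to reach TCP p, tool down, tool y at yaw(deg)"
    s,t,R=pose();y=np.array([np.cos(np.radians(yaw)),np.sin(np.radians(yaw)),0]);x=np.array([0,0,-1.])
    G=Ro.from_matrix(np.c_[x,y,np.cross(x,y)])
    yy=R.apply([0,1,0])
    print("now",t,"yaw",np.degrees(np.arctan2(yy[1],yy[0])),"j",s["joint_pos"],"clk",s["clock"],"gap",s["finger_gap"],"F",s["wrist_force"],"T",s["ft_torque"])
    print("shift cm",R.inv().apply(np.array(p)-t)*100,"turn deg",np.degrees((R.inv()*G).as_rotvec()))
E
python3 - <<'E'
from h import *
P=onz("top",(384,308.3),.185);L=onz("top",(461.5,203.7),.13);D=onz("top",(301.9,211.8),.016);G=onz("top",(432.2,245.8),.178)
H=onz("top",(380.7,307.4),.123)
print(P,H,L,D,G)
A=onz("top",(330+317/7,270+150/7),.185);B=onz("top",(330+438/7,270+382/7),.185)
print("bar",np.degrees(np.arctan2(*(A-B)[[1,0]])),np.linalg.norm(A-B))
for n,v in(("lens",L),("dish",D),("peg",G)): v=v-P;print(n,np.hypot(v[0],v[1]),np.degrees(np.arctan2(v[1],v[0])))
print(proj("side",P),proj("side",L),proj("side",D),proj("side",G))
rel([P[0],P[1],.24],117.5);rel([P[0],P[1],.24],-62.5)
E
```

```text
[ 0.5615 -0.0667  0.185 ] [ 0.5612 -0.0676  0.123 ] [ 0.6923 -0.1733  0.13  ] [0.7002 0.0373 0.016 ] [ 0.6349 -0.1263  0.178 ]
bar 26.668240499687794 0.04368543890134335
lens 0.16879294564350325 -39.17855593827195
dish 0.17333064427439374 36.8591977607076
peg 0.09456799998527386 -39.06134058760933
[400.1716 162.1972] [320.7921 161.1881] [278.7514 301.6114] [352.0647 145.9142]
now [0.1302 0.5595 0.1909] yaw 76.88774939230956 j [1.2024 0.3139 0.0451 1.3036 0.     1.4312] clk 0.1 gap 0.08535337279429193 F [-0.9144 -0.8608 -0.3982] T [ 0.0508 -0.0446  0.0279]
shift cm [ -4.8416 -51.2114  56.2037] turn deg [-40.6123  -0.0465   0.0844]
now [0.1302 0.5595 0.1909] yaw 76.88774939230956 j [1.2024 0.3139 0.0451 1.3036 0.     1.4312] clk 0.1 gap 0.08535337279429193 F [-0.9144 -0.8608 -0.3982] T [ 0.0508 -0.0446  0.0279]
shift cm [ -4.8416 -51.2114  56.2037] turn deg [139.3877   0.1072   0.059 ]
```

>>> drive_tool:
  plan:
    - [[-1, -2.5, 2.8, 0, 0, 0, 1], [-1, -2.5, 2.8, 0, 0, 0, 1], [-1, -2.5, 2.8, 0, 0, 0, 1], [-1, -2.5, 2.8, 0, 0, 0, 1], [-0.8, -2.5, 2.8, 0, 0, 0, 1]]
  squeeze: 100

```text
clock: 0.52
tcp_pos: [0.2388, 0.405, 0.24]
orientation: [0.703, 0.08, 0.703, -0.08]
wrist_force: [1.5, 0.2, -0.2]
finger_gap: 0.0855
```

>>> drive_tool:
  plan:
    - [[0, -2.5, 2.8, 0, 0, 0, 1], [0, -2.5, 2.8, 0, 0, 0, 1], [0, -2.5, 2.8, 0, 0, 0, 1], [0, -2.5, 2.8, 0, 0, 0, 1], [0, -2.5, 2.8, 0, 0, 0, 1]]

```text
clock: 0.93
tcp_pos: [0.3468, 0.2514, 0.2396]
orientation: [0.702, 0.081, 0.703, -0.081]
wrist_force: [0.5, -0.4, 0.1]
finger_gap: 0.0854
```

>>> drive_tool:
  plan:
    - [[0, -2.5, 2.8, 0, 0, 0, 1], [0, -2.5, 2.8, 0, 0, 0, 1], [0, -2.5, 2.8, 0, 0, 0, 1], [0, -2.5, 2.8, 0, 0, 0, 1], [0, -2.5, 2.8, 0, 0, 0, 1]]

```text
clock: 1.35
tcp_pos: [0.4549, 0.0978, 0.2395]
orientation: [0.702, 0.081, 0.703, -0.081]
wrist_force: [1.3, 0.6, 0.5]
finger_gap: 0.0854
```

>>> drive_tool:
  plan:
    - [[0, -2.5, 2.8, 0, 0, 0, 1], [0, -2.5, 2.8, 0, 0, 0, 1], [0, -2.5, 2.8, 0, 0, 0, 1], [0, -2.5, 2.8, 0, 0, 0, 1], [0, -1.2, 0.2, 0, 0, 0, 1]]

```text
clock: 1.77
tcp_pos: [0.5431, -0.0395, 0.2381]
orientation: [0.703, 0.082, 0.702, -0.082]
wrist_force: [0.9, 0.2, 0.2]
finger_gap: 0.0856
```

>>> drive_tool:
  plan:
    - [[0, 0, 0, -7, 0, 0, 1], [0, 0, 0, -7, 0, 0, 1], [0, 0, 0, -7, 0, 0, 1], [0, 0, 0, -7, 0, 0, 1], [0, 0, 0, -7, 0, 0, 1]]

```text
clock: 2.18
tcp_pos: [0.5394, -0.0352, 0.2392]
orientation: [0.693, -0.136, 0.694, 0.137]
wrist_force: [0.0, 1.2, -0.9]
finger_gap: 0.0855
```

>>> drive_tool:
  plan:
    - [[0, 0, 0, -4.8, 0, 0, 1], [0, 0, 0, 0, 0, 0, 1], [0, 0, 0, 0, 0, 0, 1], [0, 0, 0, 0, 0, 0, 1], [0, 0, 0, 0, 0, 0, 1]]

```text
clock: 2.6
tcp_pos: [0.5399, -0.0352, 0.2396]
orientation: [0.688, -0.163, 0.688, 0.163]
wrist_force: [0.6, 0.1, -1.3]
finger_gap: 0.0855
```

Run:
```python
from h import *
rel([.5615,-.067,.155],116.7)
```

```text
now [ 0.5399 -0.0352  0.2396] yaw 116.61340690489547 j [-0.2137  0.2381  0.0616  1.3946  0.0001 -0.6782] clk 2.6 gap 0.08553063547884389 F [ 0.5602  0.1441 -1.2605] T [-0.0165 -0.0012 -0.0301]
shift cm [ 8.4582 -3.8126  0.5138] turn deg [-0.0866 -0.0096 -0.0173]
```

>>> drive_tool:
  plan:
    - [[0, -2, 0.3, 0, 0, 0, 1], [0, -1.8, 0.2, 0, 0, 0, 1], [0, 0, 0, 0, 0, 0, 1], [2, 0, 0, 0, 0, 0, 1], [2, 0, 0, 0, 0, 0, 1]]

```text
clock: 3.02
tcp_pos: [0.5625, -0.0674, 0.2002]
orientation: [0.689, -0.163, 0.687, 0.162]
wrist_force: [0.3, 0.2, -0.1]
finger_gap: 0.0856
```

Run:
```python
from h import *
rel([.5615,-.067,.155],116.7)
cv2.imwrite("pics/side1.png",env.read_camera("side")[...,::-1])
```

```text
now [ 0.5625 -0.0674  0.2002] yaw 116.60348415618164 j [-0.2611  0.292   0.0376  1.3137  0.0003 -0.7254] clk 3.0167 gap 0.08555655140723563 F [ 0.3294  0.1792 -0.0784] T [ 0.0423  0.0622 -0.0065]
shift cm [ 4.5241  0.0872 -0.0866] turn deg [-0.0964  0.1295  0.0897]
```

View pics/side1.png

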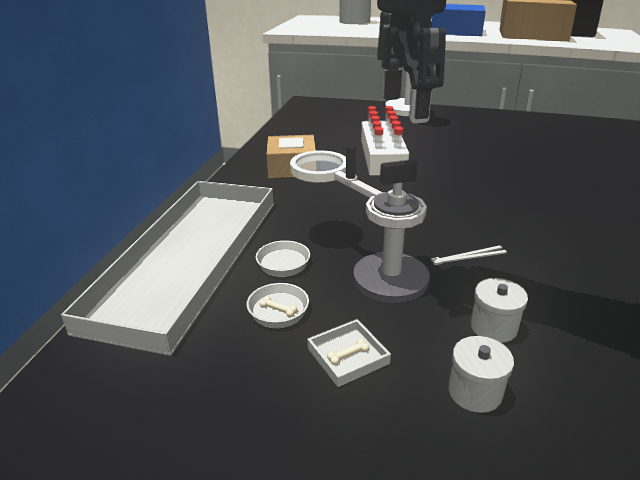

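Run:
```python
from h import *
s,t,R=pose()
for z in(.2,.213,.22,.24,.26): 
  print(z,proj("side",[t[0],t[1],z]),[proj("side",np.array([t[0],t[1],z])+R.apply([0,k*.045,0])) for k in(1,-1)])
im=env.read_camera("side");cv2.imwrite("pics/side1c.png",cv2.resize(im[0:230,300:500,::-1],None,fx=2.6,fy=2.6))
```

```text
0.2 [402.3131 151.3329] [array([415.8932, 165.1818]), array([390.2279, 139.0414])]
0.213 [403.0091 141.5719] [array([416.788 , 154.9479]), array([390.7638, 129.7182])]
0.22 [403.3876 136.2356] [array([417.2753, 149.3467]), array([391.0551, 124.6265])]
0.24 [404.4838 120.673 ] [array([418.6884, 132.9854]), array([391.8972, 109.7976])]
0.26 [405.6014 104.6312] [array([420.1324, 116.0807]), array([392.754 ,  94.5437])]
```

View pics/side1c.png

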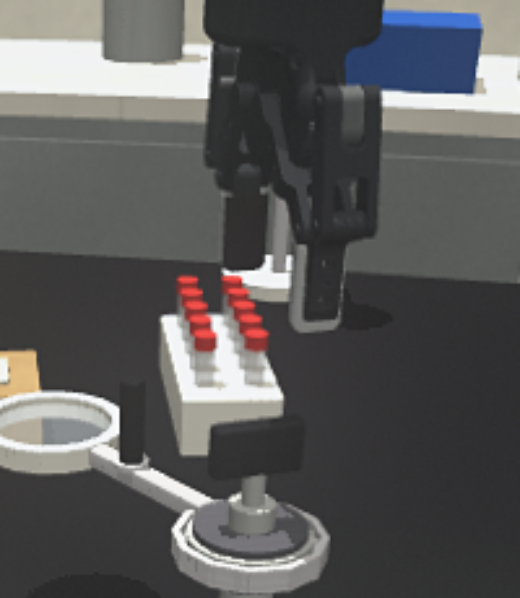

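Run:
```python
from h import *
s,t,R=pose();print(s["clock"],t,s["qvel"])
for z in(.2,.25): print([proj("top",np.array([t[0],t[1],z])+R.apply([0,k*.045,0])) for k in(1,-1)])
im=env.read_camera("top");cv2.imwrite("pics/top1.png",im[...,::-1])
```

```text
3.1167 [ 0.5593 -0.0663  0.1965] [ 0.0027 -0.0207  0.0677  0.0566 -0.0014 -0.0039]
[array([350.0543, 328.5754]), array([419.3624, 292.4813])]
[array([351.3424, 331.1896]), array([425.9322, 292.3188])]
```

View pics/top1.png

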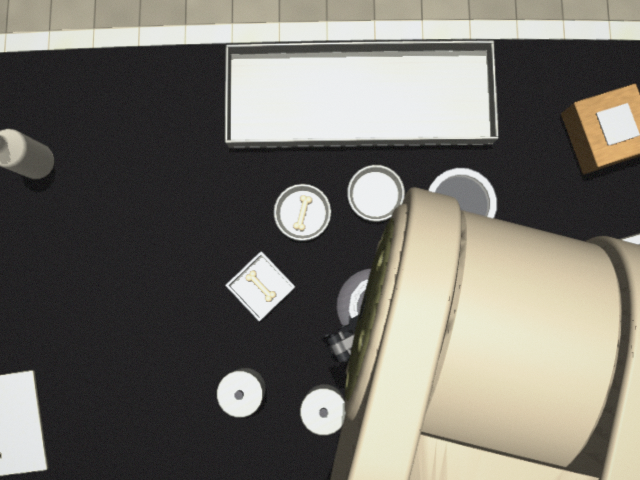

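>>> drive_tool:
  plan:
    - [[1.5, 0, 0, 0, 0, 0, 1], [1.0, 0, 0, 0, 0, 0, 1], [0.5, 0, 0, 0, 0, 0, 1], [0, 0, 0, 0, 0, 0, 1], [0, 0, 0, 0, 0, 0, 1]]

```text
clock: 3.58
tcp_pos: [0.5616, -0.067, 0.1701]
orientation: [0.688, -0.163, 0.688, 0.163]
wrist_force: [-0.2, 0.4, 0.4]
finger_gap: 0.085
```

Run:
```python
from h import *
rel([.5615,-.067,.155],116.7)
s,t,R=pose()
for z in(t[2],t[2]+.013): print([proj("side",np.array([t[0],t[1],z])+R.apply([0,k*.045,0])) for k in(1,-1)])
im=env.read_camera("side");cv2.imwrite("pics/side2c.png",cv2.resize(im[0:230,300:500,::-1],None,fx=2.6,fy=2.6))
```

```text
now [ 0.5616 -0.067   0.1701] yaw 116.68903521142123 j [-0.2607  0.3016 -0.023   1.2461  0.0001 -0.7265] clk 3.5833 gap 0.0849821041907497 F [-0.2422  0.3943  0.4262] T [ 0.07   -0.0048  0.0048]
shift cm [ 1.5061  0.0028 -0.0092] turn deg [-0.011   0.0052 -0.0049]
[array([412.4223, 187.7456]), array([387.6816, 159.5185])]
[array([413.27  , 178.0102]), array([388.1895, 150.5874])]
```

View pics/side2c.png

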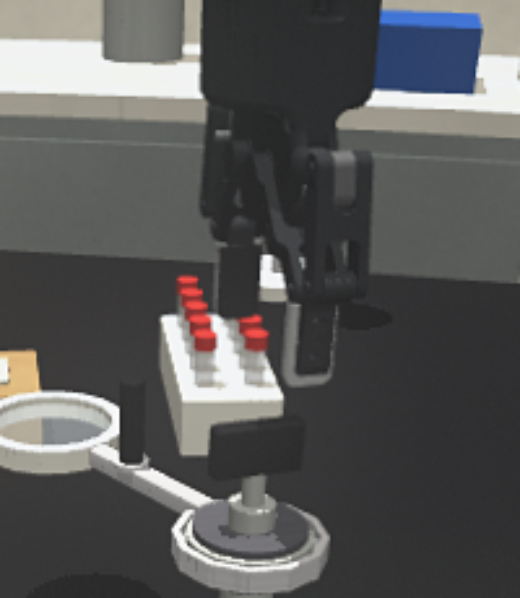

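Run:
```python
from h import *
s,t,R=pose()
for z in(t[2]+.013,t[2]+.05): print([proj("top",np.array([t[0],t[1],z])+R.apply([0,k*.045,0])) for k in(1,-1)])
im=env.read_camera("top");cv2.imwrite("pics/top2c.png",cv2.resize(im[270:390,300:420,::-1],None,fx=5,fy=5))
```

```text
[array([350.327 , 325.5666]), array([418.0214, 290.2703])]
[array([351.2532, 327.2529]), array([422.601, 290.036])]
```

View pics/top2c.png

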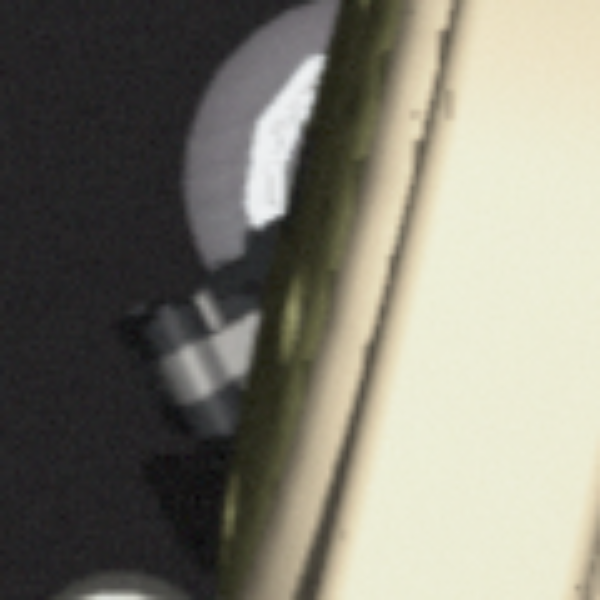

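Run:
```python
from h import *
s,t,R=pose()
p,e=cross((339,342),(432.5,67));print(p,e,R.inv().apply(p-t))
```

```text
[ 0.5317 -0.0123  0.3183] 0.0026303951968792904 [-0.1479  0.0625 -0.0023]
```

>>> drive_tool:
  plan:
    - [[0.8, 0, 0, 0, 0, 0, 1], [0.5, 0, 0, 0, 0, 0, 1], [0.2, 0, 0, 0, 0, 0, 1], [0, 0, 0, 0, 0, 0, 1], [0, 0, 0, 0, 0, 0, 1]]

```text
clock: 4.1
tcp_pos: [0.5613, -0.067, 0.1544]
orientation: [0.688, -0.163, 0.688, 0.163]
wrist_force: [0.6, 0.4, -1.3]
finger_gap: 0.0852
```

Run:
```python
from h import *
rel([.5615,-.067,.155],116.7)
s,t,R=pose()
for z in np.arange(.15,.24,.01): print(z,[proj("side",np.array([t[0],t[1],z])+R.apply([0,k*.047,0])) for k in(1,-1)])
im=env.read_camera("side");cv2.imwrite("pics/side3c.png",cv2.resize(im[50:200,340:460,::-1],None,fx=4,fy=4))
```

```text
now [ 0.5613 -0.067   0.1544] yaw 116.68923868535964 j [-0.2608  0.3081 -0.0529  1.2105  0.0001 -0.7267] clk 4.1 gap 0.08521436784232721 F [ 0.5742  0.3839 -1.295 ] T [-0.0062 -0.0311  0.0095]
shift cm [-0.0639 -0.0062  0.0152] turn deg [-0.0108 -0.0278 -0.0301]
0.15 [array([411.9553, 203.1014]), array([386.6161, 172.4235])]
0.16 [array([412.5999, 195.8563]), array([386.9957, 165.7715])]
0.17 [array([413.2521, 188.4924]), array([387.3789, 159.0251])]
0.18000000000000002 [array([413.912 , 181.0076]), array([387.7658, 152.183 ])]
0.19000000000000003 [array([414.5796, 173.3997]), array([388.1563, 145.2438])]
0.20000000000000004 [array([415.2549, 165.6665]), array([388.5505, 138.206 ])]
0.21000000000000005 [array([415.938 , 157.8058]), array([388.9483, 131.0682])]
0.22000000000000006 [array([416.6287, 149.8154]), array([389.3497, 123.8291])]
0.23000000000000007 [array([417.3273, 141.6931]), array([389.7547, 116.4873])]
```

View pics/side3c.png

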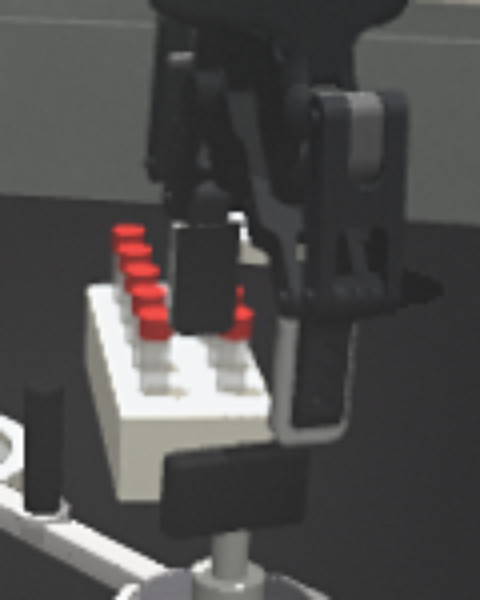

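>>> drive_tool:
  plan:
    - [[0.7, 0, 0, 0, 0, 0, 1], [0.7, 0, 0, 0, 0, 0, 1], [0.6, 0, 0, 0, 0, 0, 1], [0, 0, 0, 0, 0, 0, 1], [0, 0, 0, 0, 0, 0, 1]]

```text
clock: 4.57
tcp_pos: [0.561, -0.0669, 0.1339]
orientation: [0.688, -0.163, 0.688, 0.164]
wrist_force: [0.8, 0.2, 0.9]
finger_gap: 0.0856
```

Run:
```python
from h import *
rel([.5615,-.067,.155],116.7)
im=env.read_camera("side");cv2.imwrite("pics/side4c.png",cv2.resize(im[50:200,340:460,::-1],None,fx=4,fy=4))
```

```text
now [ 0.561  -0.0669  0.1339] yaw 116.69259185535894 j [-0.2608  0.318  -0.0902  1.1641  0.0001 -0.7267] clk 4.5667 gap 0.08564736057908538 F [0.7785 0.1522 0.9265] T [ 0.0146  0.0176 -0.0134]
shift cm [-2.1145 -0.0281  0.0384] turn deg [-0.0074 -0.065  -0.0647]
```

View pics/side4c.png

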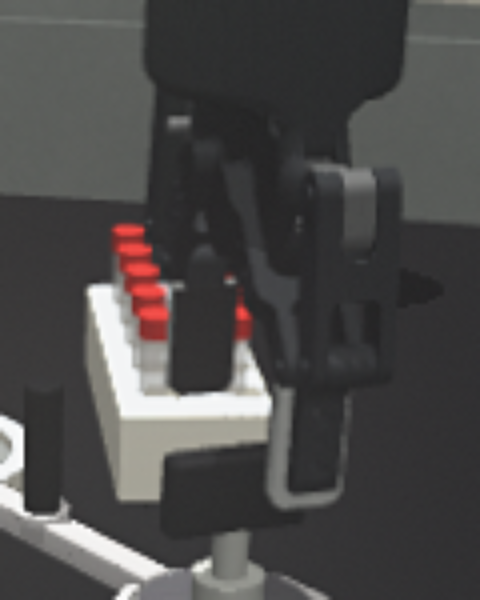

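>>> drive_tool:
  plan:
    - [[0.5, 0, 0, 0, 0, 0, 1], [0.5, 0, 0, 0, 0, 0, 1], [0, 0, 0, 0, 0, 0, 0.8], [0, 0, 0, 0, 0, 0, 0.6], [0, 0, 0, 0, 0, 0, 0.5]]
  squeeze: 20

```text
clock: 5.03
tcp_pos: [0.5616, -0.067, 0.1246]
orientation: [0.688, -0.163, 0.688, 0.163]
wrist_force: [0.3, 0.7, 0.3]
finger_gap: 0.0518
```

>>> drive_tool:
  plan:
    - [[0, 0, 0, 0, 0, 0, 0.4], [0, 0, 0, 0, 0, 0, 0.4], [0, 0, 0, 0, 0, 0, 0.4], [0, 0, 0, 0, 0, 0, 0.4], [0, 0, 0, 0, 0, 0, 0.4]]

```text
clock: 5.45
tcp_pos: [0.5617, -0.0671, 0.1248]
orientation: [0.688, -0.163, 0.688, 0.163]
wrist_force: [0.4, -0.1, 0.7]
finger_gap: 0.0344
```

Run:
```python
from h import *
rel([.5615,-.067,.155],116.7)
im=env.read_camera("side");cv2.imwrite("pics/side5c.png",cv2.resize(im[50:200,340:460,::-1],None,fx=4,fy=4))
```

```text
now [ 0.5617 -0.0671  0.1248] yaw 116.68769392080763 j [-0.2609  0.3226 -0.1066  1.1414  0.0001 -0.7267] clk 5.45 gap 0.03444660597798838 F [ 0.3742 -0.0503  0.7141] T [-0.0608 -0.0009  0.0541]
shift cm [-3.0215  0.0162 -0.0085] turn deg [-0.0123  0.0108  0.003 ]
```

View pics/side5c.png

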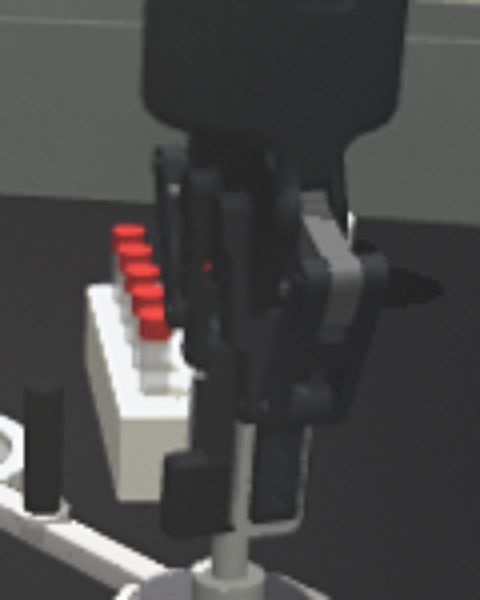

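>>> drive_tool:
  plan:
    - [[0.5, 0, 0, 0, 0, 0, 0.4], [0.4, 0, 0, 0, 0, 0, 0.4], [0, 0, 0, 0, 0, 0, 0.4], [0, 0, 0, 0, 0, 0, 0.25], [0, 0, 0, 0, 0, 0, 0]]

```text
clock: 5.92
tcp_pos: [0.5616, -0.0673, 0.1156]
orientation: [0.688, -0.163, 0.688, 0.163]
wrist_force: [0.9, -2.5, -2.3]
finger_gap: 0.0123
```

>>> drive_tool:
  plan:
    - [[0, 0, 0, 0, 0, 0, 0], [0, 0, 0, 0, 0, 0, 0], [0, 0, 0, 0, 0, 0, 0], [0, 0, 0, 0, 0, 0, 0], [0, 0, 0, 0, 0, 0, 0]]

```text
clock: 6.33
tcp_pos: [0.5615, -0.0672, 0.1155]
orientation: [0.688, -0.163, 0.688, 0.163]
wrist_force: [0.3, -2.3, -3.8]
finger_gap: 0.012
```

Run:
```python
from h import *
rel([.5615,-.067,.155],116.7)
im=env.read_camera("side");cv2.imwrite("pics/side6c.png",cv2.resize(im[50:200,340:460,::-1],None,fx=4,fy=4))
```

```text
now [ 0.5615 -0.0672  0.1155] yaw 116.68935230629263 j [-0.261   0.3281 -0.1223  1.1205 -0.0002 -0.7268] clk 6.3333 gap 0.012028826720926256 F [ 0.284  -2.2949 -3.778 ] T [-0.3057 -0.1384  0.1794]
shift cm [-3.9458  0.0237  0.0062] turn deg [-0.0106 -0.0148  0.0053]
```

View pics/side6c.png

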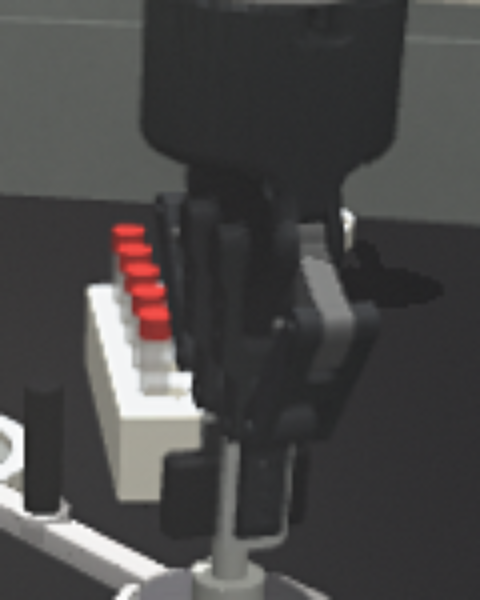

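>>> drive_tool:
  plan:
    - [[0, 0, 0, 0, 0, 0, 0], [0, 0, 0, 0, 0, 0, 0], [0, 0, 0, -3, 0, 0, 0], [0, 0, 0, -4, 0, 0, 0], [0, 0, 0, -5, 0, 0, 0]]
  squeeze: 100

```text
clock: 6.8
tcp_pos: [0.5618, -0.0677, 0.1157]
orientation: [0.667, -0.235, 0.667, 0.235]
wrist_force: [0.8, -3.1, -3.3]
finger_gap: 0.0106
```

>>> drive_tool:
  plan:
    - [[0, 0, 0, -5, 0, 0, 0], [0, 0, 0, -5, 0, 0, 0], [0, 0, 0, -5, 0, 0, 0], [0, 0, 0, -5, 0, 0, 0], [0, 0, 0, -5, 0, 0, 0]]

```text
clock: 7.22
tcp_pos: [0.5628, -0.0684, 0.1158]
orientation: [0.6, -0.375, 0.6, 0.373]
wrist_force: [3.8, -5.6, -5.8]
finger_gap: 0.0102
```

>>> drive_tool:
  plan:
    - [[0, 0, 0, -5, 0, 0, 0], [0, 0, 0, -5, 0, 0, 0], [0, 0, 0, -5, 0, 0, 0], [0, 0, 0, -5, 0, 0, 0], [0, 0, 0, -3, 0, 0, 0]]

```text
clock: 7.63
tcp_pos: [0.5639, -0.0687, 0.1158]
orientation: [0.514, -0.487, 0.513, 0.484]
wrist_force: [7.0, -5.3, -6.8]
finger_gap: 0.0106
```

Run:
```python
from h import *
rel([.5615,-.067,.115],176.7)
im=env.read_camera("side");cv2.imwrite("pics/side7c.png",cv2.resize(im[50:230,280:460,::-1],None,fx=3.3,fy=3.3))
```

```text
now [ 0.5639 -0.0687  0.1158] yaw 176.8092393390258 j [-0.2618  0.3288 -0.1207  1.1171 -0.0012 -1.777 ] clk 7.6333 gap 0.010573690034359819 F [ 7.0394 -5.2646 -6.7752] T [-0.9508 -0.9923 -0.3025]
shift cm [0.0737 0.2468 0.1578] turn deg [ 0.109  -0.1151  0.2218]
```

View pics/side7c.png

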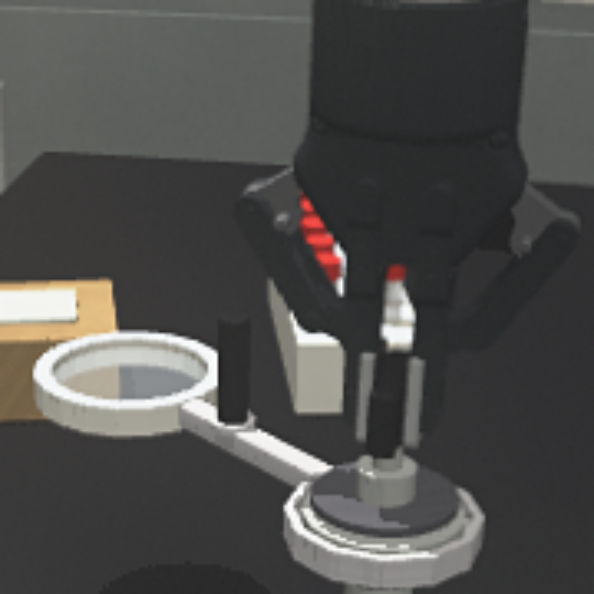

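>>> drive_tool:
  plan:
    - [[0, 0, 0, 0, 0, 0, 0.5], [0, 0, 0, 0, 0, 0, 0.5], [0, 0, 0, 0, 0, 0, 0.5], [-1, 0, 0, 0, 0, 0, 0.5], [-2, 0, 0, 0, 0, 0, 0.5]]
  squeeze: 20

```text
clock: 8.1
tcp_pos: [0.5596, -0.0662, 0.1444]
orientation: [0.513, -0.484, 0.515, 0.487]
wrist_force: [-0.2, -0.2, -0.5]
finger_gap: 0.0426
```

>>> drive_tool:
  plan:
    - [[-2, 0, 0, 0, 0, 0, 0.5], [-1, 0, 0, 0, 0, 0, 0.5], [0, 0, 0, 0, 0, 0, 0.5], [0, 0, 0, 0, 0, 0, 0.5], [0, 0, 0, 0, 0, 0, 0.5]]

```text
clock: 8.52
tcp_pos: [0.5611, -0.0668, 0.1749]
orientation: [0.514, -0.485, 0.514, 0.486]
wrist_force: [-0.1, -0.2, -0.6]
finger_gap: 0.0429
```

Run:
```python
from h import *
a=np.radians(-39.1)
rel([.5613+.095*np.cos(a),-.067+.095*np.sin(a),.175],50.9)
im=env.read_camera("side");cv2.imwrite("pics/side8.png",im[...,::-1])
```

```text
now [ 0.5611 -0.0668  0.1749] yaw 176.6956737084897 j [-0.2607  0.3    -0.0134  1.2585  0.0002 -1.7738] clk 8.5167 gap 0.042852488219657404 F [-0.0677 -0.2296 -0.6411] T [ 0.0083 -0.0076  0.003 ]
shift cm [-0.0204 -7.7273 -5.5718] turn deg [125.7956  -0.0552  -0.0588]
```

View pics/side8.png

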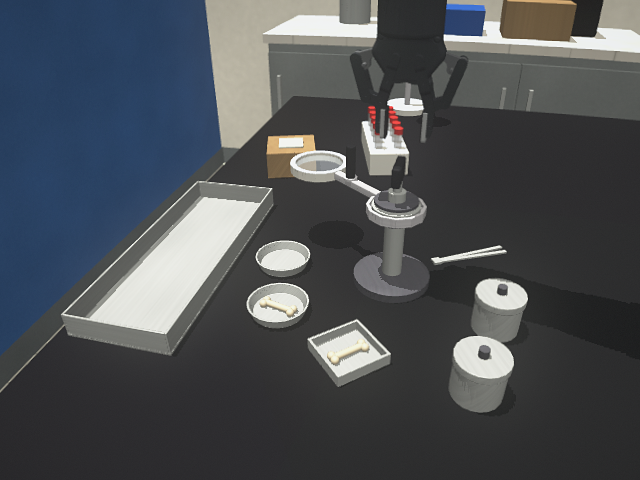

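>>> drive_tool:
  plan:
    - [[0, -2.6, -1.9, 0, 0, 0, 0.5], [0, -2.6, -1.9, 0, 0, 0, 0.5], [0, -2.5, -1.8, 0, 0, 0, 0.5], [0, 0, 0, 7, 0, 0, 0.5], [0, 0, 0, 7, 0, 0, 0.5]]

```text
clock: 8.98
tcp_pos: [0.6355, -0.1286, 0.1728]
orientation: [0.57, -0.416, 0.572, 0.418]
wrist_force: [-0.1, 0.1, 0.8]
finger_gap: 0.0427
```

>>> drive_tool:
  plan:
    - [[0, 0, 0, 7, 0, 0, 0.5], [0, 0, 0, 7, 0, 0, 0.5], [0, 0, 0, 7, 0, 0, 0.5], [0, 0, 0, 7, 0, 0, 0.5], [0, 0, 0, 7, 0, 0, 0.5]]

```text
clock: 9.4
tcp_pos: [0.6345, -0.1272, 0.174]
orientation: [0.669, -0.226, 0.671, 0.227]
wrist_force: [-0.4, -0.2, 0.0]
finger_gap: 0.0428
```

>>> drive_tool:
  plan:
    - [[0, 0, 0, 7, 0, 0, 0.5], [0, 0, 0, 7, 0, 0, 0.5], [0, 0, 0, 7, 0, 0, 0.5], [0, 0, 0, 7, 0, 0, 0.5], [0, 0, 0, 7, 0, 0, 0.5]]

```text
clock: 9.82
tcp_pos: [0.6344, -0.1272, 0.174]
orientation: [0.706, -0.014, 0.708, 0.015]
wrist_force: [0.8, -0.4, -0.0]
finger_gap: 0.0426
```

>>> drive_tool:
  plan:
    - [[0, 0, 0, 7, 0, 0, 0.5], [0, 0, 0, 7, 0, 0, 0.5], [0, 0, 0, 7, 0, 0, 0.5], [0, 0, 0, 7, 0, 0, 0.5], [0, 0, 0, 7, 0, 0, 0.5]]

```text
clock: 10.23
tcp_pos: [0.6345, -0.1272, 0.1741]
orientation: [0.678, 0.199, 0.68, -0.199]
wrist_force: [-0.5, 0.0, -0.3]
finger_gap: 0.0427
```

>>> drive_tool:
  plan:
    - [[0, 0, 0, 7, 0, 0, 0.5], [0, 0, 0, 0, 0, 0, 0.5], [0, 0, 0, 0, 0, 0, 0.5], [0, 0, 0, 0, 0, 0, 0.5], [0, 0, 0, 0, 0, 0, 0.5]]

```text
clock: 10.65
tcp_pos: [0.635, -0.1273, 0.1753]
orientation: [0.666, 0.237, 0.666, -0.237]
wrist_force: [0.4, 0.4, -0.5]
finger_gap: 0.0425
```

Run:
```python
from h import *
a=np.radians(-39.1)
rel([.5613+.095*np.cos(a),-.067+.095*np.sin(a),.115],50.9)
im=env.read_camera("side");cv2.imwrite("pics/side9.png",im[...,::-1])
```

```text
now [ 0.635  -0.1273  0.1753] yaw 50.80804260811757 j [-0.3218  0.4636  0.2283  1.3362  0.0001  0.3622] clk 10.65 gap 0.04251900885416394 F [ 0.4185  0.3983 -0.51  ] T [0.0901 0.0021 0.0308]
shift cm [ 6.027   0.0332 -0.0243] turn deg [-0.092  -0.0391  0.0079]
```

View pics/side9.png

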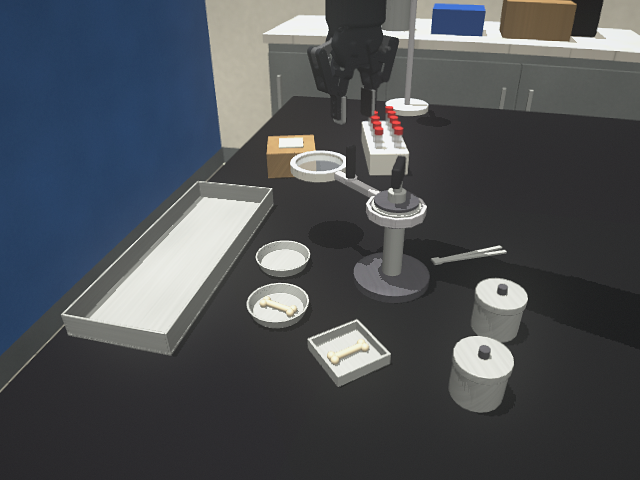

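>>> drive_tool:
  plan:
    - [[2, 0, 0, 0, 0, 0, 0.5], [2, 0, 0, 0, 0, 0, 0.5], [1.5, 0, 0, 0, 0, 0, 0.5], [1, 0, 0, 0, 0, 0, 0.5], [0, 0, 0, 0, 0, 0, 0.3]]

```text
clock: 11.12
tcp_pos: [0.6336, -0.1269, 0.108]
orientation: [0.664, 0.238, 0.668, -0.238]
wrist_force: [0.2, 0.6, -0.7]
finger_gap: 0.0321
```

>>> drive_tool:
  plan:
    - [[0, 0, 0, 0, 0, 0, 0], [0, 0, 0, 0, 0, 0, 0], [0, 0, 0, 0, 0, 0, 0], [0, 0, 0, 0, 0, 0, 0], [0, 0, 0, 0, 0, 0, 0]]

```text
clock: 11.53
tcp_pos: [0.6352, -0.1272, 0.111]
orientation: [0.666, 0.238, 0.666, -0.238]
wrist_force: [-0.9, 0.7, -2.9]
finger_gap: 0.013
```

Run:
```python
from h import *
a=np.radians(-39.1)
rel([.5613+.095*np.cos(a),-.067+.095*np.sin(a),.11],50.9)
im=env.read_camera("side");cv2.imwrite("pics/side10c.png",cv2.resize(im[50:230,280:460,::-1],None,fx=3.3,fy=3.3))
```

```text
now [ 0.6352 -0.1272  0.111 ] yaw 50.70220733684306 j [-0.3216  0.4856  0.1052  1.1904  0.0003  0.3642] clk 11.5333 gap 0.013042677363419202 F [-0.95    0.6969 -2.9417] T [ 0.2889  0.1427 -0.0343]
shift cm [ 0.1027  0.0108 -0.0351] turn deg [-0.1978 -0.0075 -0.0186]
```

View pics/side10c.png

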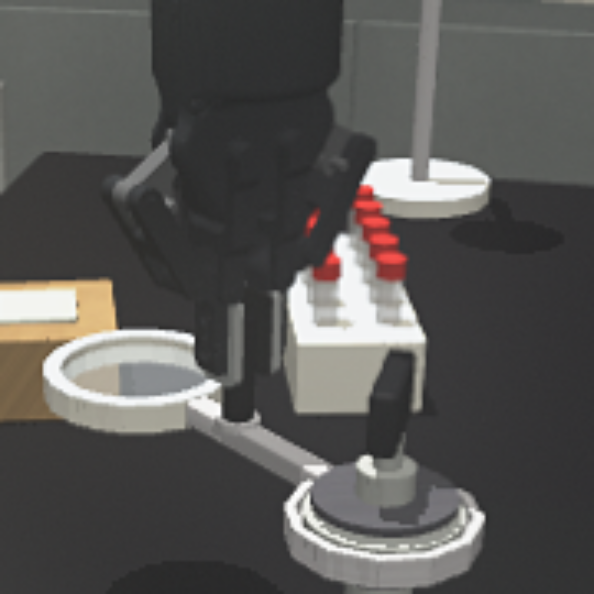

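>>> drive_tool:
  plan:
    - [[0, 0.33, -0.01, -2, 0, 0, 0], [0, 0.66, -0.02, -4, 0, 0, 0], [0, 0.66, -0.02, -4, 0, 0, 0], [0, 0.66, -0.02, -4, 0, 0, 0], [0, 0.66, -0.02, -4, 0, 0, 0]]

```text
clock: 12.0
tcp_pos: [0.6506, -0.1024, 0.111]
orientation: [0.695, 0.129, 0.695, -0.13]
wrist_force: [-0.3, 0.1, -3.2]
finger_gap: 0.0132
```

>>> drive_tool:
  plan:
    - [[0, 0.66, -0.02, -4, 0, 0, 0], [0, 0.66, -0.02, -4, 0, 0, 0], [0, 0.66, -0.03, -4, 0, 0, 0], [0, 0.66, -0.02, -4, 0, 0, 0], [0, 0.66, -0.02, -4, 0, 0, 0]]

```text
clock: 12.42
tcp_pos: [0.6579, -0.0703, 0.111]
orientation: [0.708, 0.007, 0.706, -0.007]
wrist_force: [2.1, -1.5, -4.7]
finger_gap: 0.0132
```

Run:
```python
from h import *
a=np.radians(36.9)
rel([.5613+.095*np.cos(a),-.067+.095*np.sin(a),.11],126.9)
im=env.read_camera("side");cv2.imwrite("pics/side11.png",im[...,::-1])
```

```text
now [ 0.6579 -0.0703  0.111 ] yaw 88.85820756526212 j [-0.2272  0.5105  0.1455  1.2035 -0.0008 -0.2073] clk 12.4167 gap 0.013163477871214389 F [ 2.0999 -1.4628 -4.7286] T [-0.1442 -0.2299 -0.0132]
shift cm [ 0.091   5.9911 -2.1812] turn deg [-38.0417   0.089    0.1073]
```

View pics/side11.png

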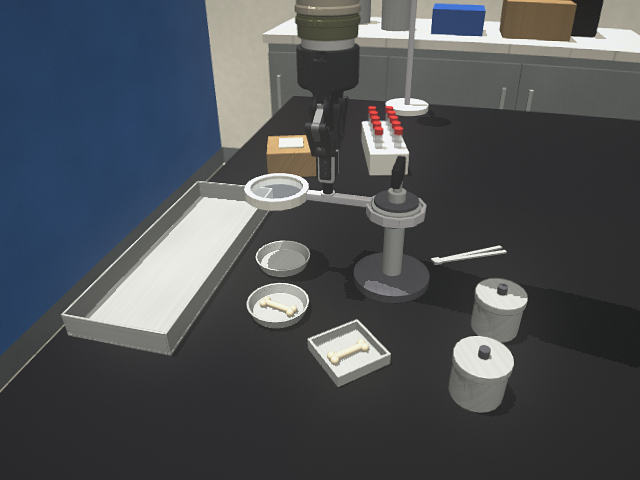

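The arm swings freely and is halfway round, with the lens at (278,190). 38° remain.

>>> drive_tool:
  plan:
    - [[0, 0.66, -0.02, -4, 0, 0, 0], [0, 0.66, -0.02, -4, 0, 0, 0], [0, 0.66, -0.03, -4, 0, 0, 0], [0, 0.66, -0.02, -4, 0, 0, 0], [0, 0.66, -0.02, -4, 0, 0, 0]]

```text
clock: 12.88
tcp_pos: [0.6536, -0.0376, 0.111]
orientation: [0.699, -0.116, 0.696, 0.115]
wrist_force: [3.3, 0.0, -5.5]
finger_gap: 0.013
```

>>> drive_tool:
  plan:
    - [[0, 0.66, -0.02, -4, 0, 0, 0], [0, 0.66, -0.03, -4, 0, 0, 0], [0, 0.66, -0.02, -4, 0, 0, 0], [0, 0.66, -0.02, -4, 0, 0, 0], [0, 0.33, -0.01, -2, 0, 0, 0]]

```text
clock: 13.3
tcp_pos: [0.6395, -0.01, 0.1111]
orientation: [0.672, -0.224, 0.67, 0.224]
wrist_force: [4.2, 1.3, -6.7]
finger_gap: 0.0132
```

>>> drive_tool:
  plan:
    - [[0, 0, 0, 0, 0, 0, 0], [0, 0, 0, 0, 0, 0, 0], [0, 0, 0, 0, 0, 0, 0], [0, 0, 0, 0, 0, 0, 0], [0, 0, 0, 0, 0, 0, 0]]

```text
clock: 13.72
tcp_pos: [0.6397, -0.0102, 0.111]
orientation: [0.672, -0.222, 0.67, 0.223]
wrist_force: [3.6, 4.8, -5.8]
finger_gap: 0.013
```

Run:
```python
from h import *
a=np.radians(36.9)
rel([.5613+.095*np.cos(a),-.067+.095*np.sin(a),.11],126.9)
for n in("side","top"):
    im=env.read_camera(n);cv2.imwrite(f"pics/{n}12.png",im[...,::-1])
```

```text
now [ 0.6397 -0.0102  0.111 ] yaw 126.67249236157606 j [-0.1425  0.4673  0.076   1.1767  0.002  -0.7825] clk 13.7167 gap 0.01297134274105704 F [ 3.5946  4.8211 -5.773 ] T [ 0.6822 -0.7252  0.0577]
shift cm [ 0.1036  0.165  -0.1745] turn deg [-0.2275  0.1918  0.0311]
```

View pics/side12.png

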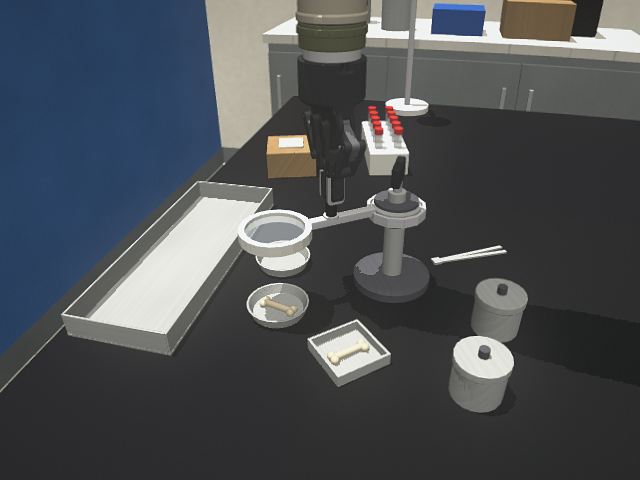

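View pics/top12.png

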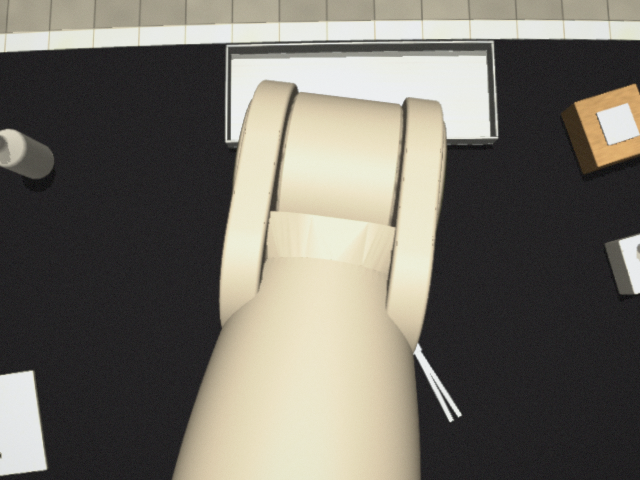

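Run:
```python
from h import *
print(proj("side",[.7002,.0373,.13]),proj("side",[.7002,.0373,.122]))
g=cv2.imread("pics/side12.png");x=g[195:265,230:320];cv2.imwrite("pics/l12.png",cv2.resize(x,None,fx=8,fy=8))
for r in(.045,):
  P=np.array([proj("side",[.7002+r*np.cos(a),.0373+r*np.sin(a),.13]) for a in np.linspace(0,6.28,40)]);print(P.min(0),P.max(0))
print(onz("side",(275.5,229),.13))
```

```text
[273.3774 227.9639] [273.7812 233.599 ]
[236.1547 210.2298] [310.4367 248.0858]
[0.6969 0.0391 0.13  ]
```

View pics/l12.png

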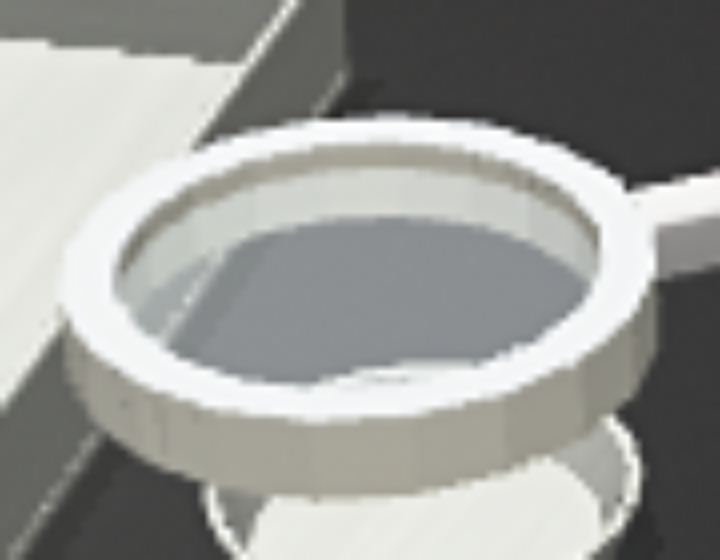

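Seen from the side, the lens rim lies within about 2 to 3 mm of centred over the dish. I'll release the peg and go back to the knob.

>>> drive_tool:
  plan:
    - [[0, 0, 0, 0, 0, 0, 0.25], [0, 0, 0, 0, 0, 0, 0.4], [0, 0, 0, 0, 0, 0, 0.5], [0, 0, 0, 0, 0, 0, 0.5], [-1, 0, 0, 0, 0, 0, 0.5]]

```text
clock: 14.23
tcp_pos: [0.6368, -0.0111, 0.1194]
orientation: [0.67, -0.222, 0.672, 0.223]
wrist_force: [-0.3, 0.7, -1.1]
finger_gap: 0.0428
```

>>> drive_tool:
  plan:
    - [[-2, 0, 0, 0, 0, 0, 0.5], [-2, 0, 0, 0, 0, 0, 0.5], [-2, 0, 0, 0, 0, 0, 0.5], [0, 0, 0, 0, 0, 0, 0.5], [0, 0, 0, 0, 0, 0, 0.5]]

```text
clock: 14.65
tcp_pos: [0.6393, -0.0113, 0.183]
orientation: [0.672, -0.223, 0.67, 0.222]
wrist_force: [1.0, 0.6, 0.4]
finger_gap: 0.0427
```

Run:
```python
from h import *
rel([.5615,-.067,.175],176.7)
im=env.read_camera("side");cv2.imwrite("pics/side13.png",im[...,::-1])
```

```text
now [ 0.6393 -0.0113  0.183 ] yaw 126.67978796107276 j [-0.1432  0.4403  0.2109  1.3373 -0.     -0.7833] clk 14.65 gap 0.042709896287800725 F [0.9677 0.6443 0.3736] T [ 0.0132 -0.0063  0.0183]
shift cm [ 0.768   0.1835 -9.5662] turn deg [-50.0199   0.0818   0.2267]
```

View pics/side13.png

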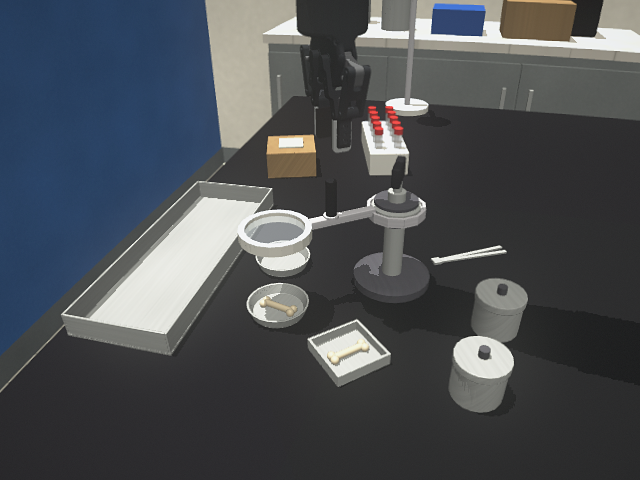

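>>> drive_tool:
  plan:
    - [[0.1, 0, -2.4, 0, 0, 0, 0.5], [0, 0.1, -2.4, 0, 0, 0, 0.5], [0, 0, -2.4, 0, 0, 0, 0.5], [0, 0.1, -2.4, 0, 0, 0, 0.5], [0, 0, 0, -7, 0, 0, 0.5]]

```text
clock: 15.12
tcp_pos: [0.5556, -0.0681, 0.1785]
orientation: [0.655, -0.262, 0.658, 0.263]
wrist_force: [0.4, 1.3, -0.2]
finger_gap: 0.0426
```

>>> drive_tool:
  plan:
    - [[0, 0, 0, -7, 0, 0, 0.5], [0, 0, 0, -7, 0, 0, 0.5], [0, 0, 0, -7, 0, 0, 0.5], [0, 0, 0, -7, 0, 0, 0.5], [0, 0, 0, -7, 0, 0, 0.5]]

```text
clock: 15.53
tcp_pos: [0.5589, -0.0666, 0.1784]
orientation: [0.545, -0.449, 0.546, 0.451]
wrist_force: [-0.1, -0.5, -0.5]
finger_gap: 0.043
```

>>> drive_tool:
  plan:
    - [[0, 0, 0, -7, 0, 0, 0.5], [0, 0, 0, -1, 0, 0, 0.5], [0, 0, 0, 0, 0, 0, 0.5], [0, 0, 0, 0, 0, 0, 0.5], [0, 0, 0, 0, 0, 0, 0.5]]

```text
clock: 15.95
tcp_pos: [0.5596, -0.0667, 0.1793]
orientation: [0.515, -0.485, 0.515, 0.485]
wrist_force: [0.4, 0.0, 0.2]
finger_gap: 0.0426
```

Run:
```python
from h import *
rel([.5615,-.067,.115],176.7)
im=env.read_camera("side");cv2.imwrite("pics/side14c.png",cv2.resize(im[50:230,280:460,::-1],None,fx=3.3,fy=3.3))
```

```text
now [ 0.5596 -0.0667  0.1793] yaw 176.57190725118303 j [-0.2611  0.2953 -0.0091  1.2672  0.0001 -1.7721] clk 15.95 gap 0.042635036894954445 F [0.4141 0.0367 0.1593] T [-0.0105  0.0713 -0.0361]
shift cm [ 6.4307 -0.1928 -0.02  ] turn deg [-0.1281  0.0138 -0.0385]
```

View pics/side14c.png

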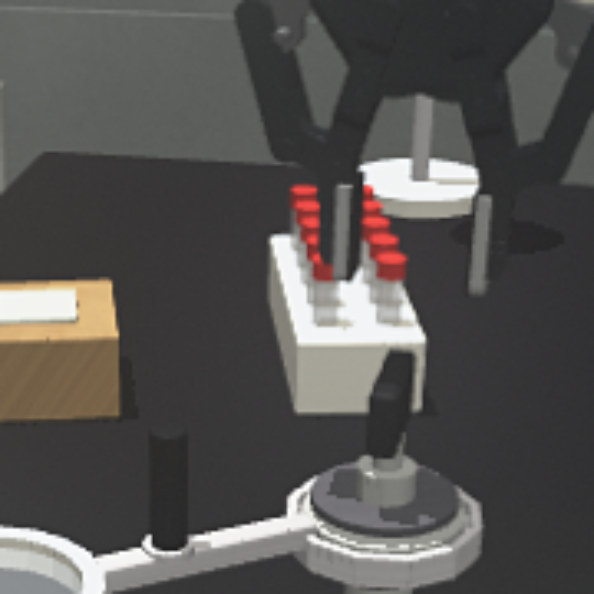

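>>> drive_tool:
  plan:
    - [[2, -0.2, 0, 0, 0, 0, 0.5], [2, 0, 0, 0, 0, 0, 0.5], [1.4, 0, 0, 0, 0, 0, 0.5], [0.9, 0, 0, 0, 0, 0, 0.5], [0, 0, 0, 0, 0, 0, 0.4]]

```text
clock: 16.42
tcp_pos: [0.5604, -0.0665, 0.1146]
orientation: [0.514, -0.484, 0.515, 0.486]
wrist_force: [-0.1, -0.2, -0.7]
finger_gap: 0.0347
```

>>> drive_tool:
  plan:
    - [[0, 0, 0, 0, 0, 0, 0], [0, 0, 0, 0, 0, 0, 0], [0, 0, 0, 0, 0, 0, 0], [0, 0, 0, 0, 0, 0, 0], [0, 0, 0, 0, 0, 0, 0]]

```text
clock: 16.83
tcp_pos: [0.564, -0.0671, 0.1177]
orientation: [0.515, -0.486, 0.513, 0.484]
wrist_force: [5.0, -0.3, -4.3]
finger_gap: 0.0114
```

Run:
```python
from h import *
rel([.5615,-.067,.115],176.7)
im=env.read_camera("side");cv2.imwrite("pics/side15c.png",cv2.resize(im[50:230,280:460,::-1],None,fx=3.3,fy=3.3))
```

```text
now [ 0.564  -0.0671  0.1177] yaw 176.6752220459462 j [-0.2602  0.3276 -0.1175  1.1218  0.0008 -1.773 ] clk 16.8333 gap 0.011358204927189097 F [ 4.9557 -0.2789 -4.3204] T [ 0.0885 -0.6482 -0.0807]
shift cm [ 0.2703  0.248  -0.0041] turn deg [-0.0248 -0.0008  0.2281]
```

View pics/side15c.png

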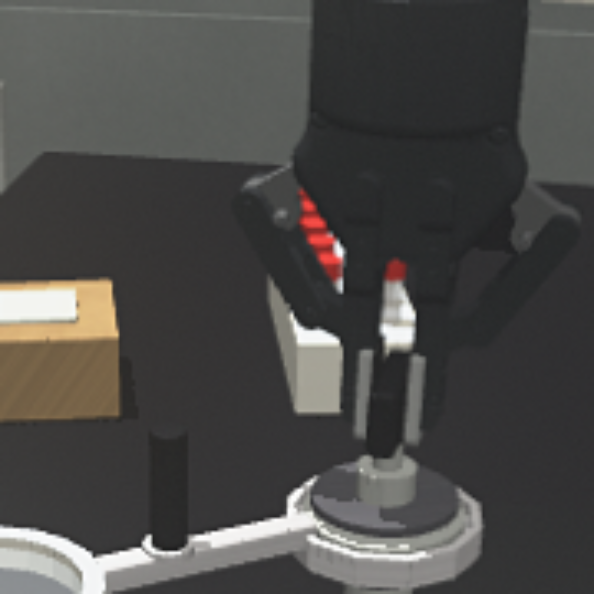

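>>> drive_tool:
  plan:
    - [[0, -0.2, 0, 0, 0, 0, 0], [0, 0, 0, 0, 0, 0, 0], [0, 0, 0, 3, 0, 0, 0], [0, 0, 0, 4, 0, 0, 0], [0, 0, 0, 5, 0, 0, 0]]
  squeeze: 100

```text
clock: 17.3
tcp_pos: [0.5638, -0.0671, 0.1178]
orientation: [0.563, -0.428, 0.563, 0.428]
wrist_force: [-4.0, 0.5, 5.3]
finger_gap: 0.0104
```

>>> drive_tool:
  plan:
    - [[0, 0, 0, 5, 0, 0, 0], [0, 0, 0, 5, 0, 0, 0], [0, 0, 0, 5, 0, 0, 0], [0, 0, 0, 5, 0, 0, 0], [0, 0, 0, 5, 0, 0, 0]]

```text
clock: 17.72
tcp_pos: [0.5633, -0.0669, 0.1178]
orientation: [0.642, -0.296, 0.642, 0.296]
wrist_force: [-3.8, 0.9, 4.3]
finger_gap: 0.0103
```

>>> drive_tool:
  plan:
    - [[0, 0, 0, 5, 0, 0, 0], [0, 0, 0, 4, 0, 0, 0], [0, 0, 0, 4, 0, 0, 0], [0, 0, 0, 4, 0, 0, 0], [0, 0, 0, 3, 0, 0, 0]]

```text
clock: 18.13
tcp_pos: [0.5631, -0.0666, 0.1178]
orientation: [0.684, -0.18, 0.684, 0.18]
wrist_force: [-4.7, 2.3, 5.5]
finger_gap: 0.0105
```

Run:
```python
from h import *
rel([.5615,-.067,.115],116.7)
im=env.read_camera("side");cv2.imwrite("pics/side16c.png",cv2.resize(im[50:270,230:460,::-1],None,fx=2.6,fy=2.6))
```

```text
now [ 0.5631 -0.0666  0.1178] yaw 119.54549505115354 j [-0.2594  0.3298 -0.114   1.1276  0.0003 -0.7751] clk 18.1333 gap 0.010474922296861816 F [-4.6888  2.2551  5.4607] T [0.3016 0.9338 0.2401]
shift cm [ 0.2829  0.0419 -0.1598] turn deg [ 2.8455 -0.0166 -0.0352]
```

View pics/side16c.png

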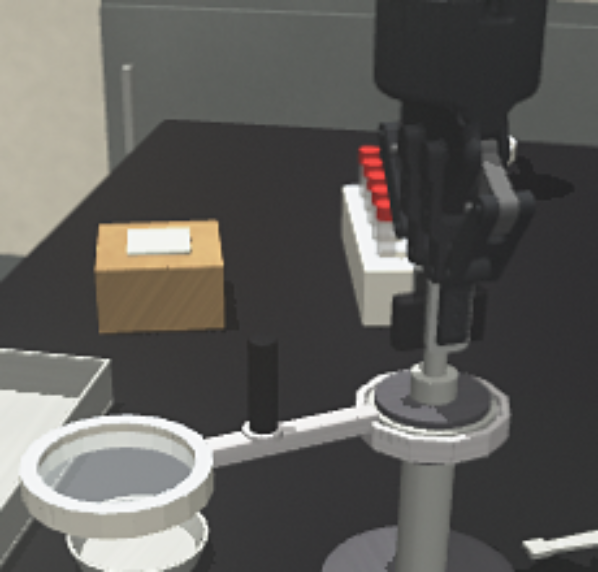

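>>> drive_tool:
  plan:
    - [[0, 0, 0, 2, 0, 0, 0], [0, 0, 0, 1, 0, 0, 0], [0, 0, 0, 1, 0, 0, 0], [0, 0, 0, 1, 0, 0, 0], [0, 0, 0, 0, 0, 0, 0]]

```text
clock: 18.6
tcp_pos: [0.5631, -0.0665, 0.1178]
orientation: [0.69, -0.152, 0.691, 0.152]
wrist_force: [-4.6, 0.2, 5.2]
finger_gap: 0.0101
```

Run:
```python
from h import *
rel([.5615,-.067,.115],116.7)
```

```text
now [ 0.5631 -0.0665  0.1178] yaw 114.85939973719978 j [-0.2591  0.3298 -0.114   1.1276 -0.0001 -0.693 ] clk 18.6 gap 0.010133343300609863 F [-4.5763  0.2367  5.1781] T [0.1528 0.91   1.4301]
shift cm [ 0.2841  0.022  -0.1624] turn deg [-1.8406 -0.0318 -0.0185]
```

The torque rose to 1.4 N m, so the knob is on its stop. I'll release and retreat.

>>> drive_tool:
  plan:
    - [[0, 0, 0, -1, 0, 0, 0], [0, 0, 0, 0, 0, 0, 0.4], [0, 0, 0, 0, 0, 0, 0.5], [0, 0, 0, 0, 0, 0, 0.5], [0, 0, 0, 0, 0, 0, 0.5]]
  squeeze: 20

```text
clock: 19.02
tcp_pos: [0.5643, -0.0672, 0.1169]
orientation: [0.69, -0.157, 0.689, 0.157]
wrist_force: [-0.6, 0.4, -0.4]
finger_gap: 0.0429
```

>>> drive_tool:
  plan:
    - [[-1, 0, 0, 0, 0, 0, 0.5], [-2, 0, 0, 0, 0, 0, 0.5], [-2.5, 0, 0, 0, 0, 0, 0.5], [-3, 0, 0, 0, 0, 0, 0.5], [-3, 0, 0, 0, 0, 0, 0.5]]

```text
clock: 19.43
tcp_pos: [0.5635, -0.067, 0.2333]
orientation: [0.689, -0.157, 0.69, 0.157]
wrist_force: [0.8, -0.3, 0.1]
finger_gap: 0.0424
```

Run:
```python
from h import *
rel([.40,.15,.24],114.7)
im=env.read_camera("side");cv2.imwrite("pics/side17.png",im[...,::-1])
```

```text
now [ 0.5635 -0.067   0.2333] yaw 115.67202617829889 j [-0.2598  0.2916  0.1174  1.3971  0.0001 -0.7079] clk 19.4333 gap 0.042356902745745946 F [ 0.7706 -0.2935  0.0831] T [ 0.0593 -0.0921 -0.0271]
shift cm [-0.6579 26.6383 -5.3367] turn deg [ 0.972  -0.0151 -0.02  ]
```

View pics/side17.png

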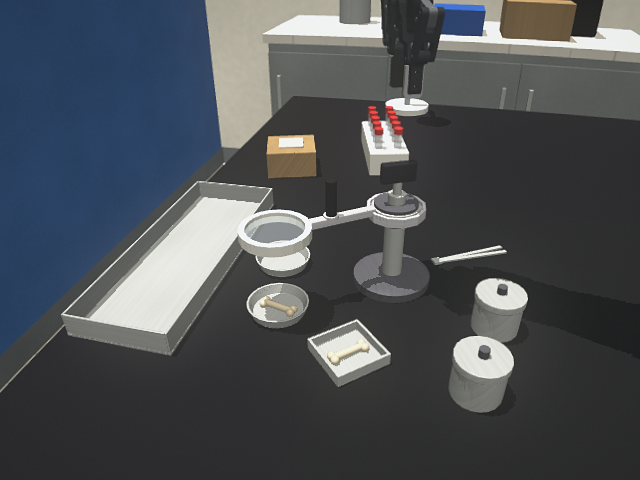

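Bar is back at its start direction (398,172) and the lens is at (275,232). I'll move the arm aside for a final check from above.

>>> drive_tool:
  plan:
    - [[-0.5, 3.6, -0.8, 0, 0, 0, 0.5], [-0.5, 3.6, -0.8, 0, 0, 0, 0.5], [0, 3.6, -0.8, 0, 0, 0, 0.5], [0, 3.6, -0.8, 0, 0, 0, 0.5], [0, 3.6, -0.8, 0, 0, 0, 0.5]]

```text
clock: 19.9
tcp_pos: [0.4489, 0.0788, 0.2424]
orientation: [0.69, -0.157, 0.689, 0.157]
wrist_force: [0.4, 0.2, -0.4]
finger_gap: 0.0424
```

>>> drive_tool:
  plan:
    - [[0, 3.6, -0.8, 0, 0, 0, 0.5], [0, 3.6, -0.8, 0, 0, 0, 0.5], [0, 3.6, 0, 0, 0, 0, 0.5], [0, 3.6, 0, 0, 0, 0, 0.5], [0, 3.6, 0, 0, 0, 0, 0.5]]

```text
clock: 20.32
tcp_pos: [0.3565, 0.2344, 0.2427]
orientation: [0.69, -0.157, 0.689, 0.157]
wrist_force: [2.0, 0.1, -0.4]
finger_gap: 0.0428
```

>>> drive_tool:
  plan:
    - [[0, 3.6, 0.8, 0, 0, 0, 0.5], [0, 3.6, 0.8, 0, 0, 0, 0.5], [0, 3.6, 0.8, 0, 0, 0, 0.5], [0, 0, 0, 0, 0, 0, 0.5], [0, 0, 0, 0, 0, 0, 0.5]]

```text
clock: 20.73
tcp_pos: [0.3314, 0.3425, 0.242]
orientation: [0.689, -0.159, 0.689, 0.159]
wrist_force: [-0.3, -1.0, 0.4]
finger_gap: 0.0426
```

Run:
```python
from h import *
rel([.40,.15,.24],114.7)
im=env.read_camera("top");cv2.imwrite("pics/top18.png",im[...,::-1])
```

```text
now [0.3314 0.3425 0.242 ] yaw 115.91754261478286 j [ 0.6333  0.1106 -0.0878  1.3719 -0.0001  0.1809] clk 20.7333 gap 0.042599120331466615 F [-0.2635 -1.016   0.3839] T [-0.038   0.002  -0.0002]
shift cm [  0.1996 -20.3119  -2.2483] turn deg [1.2175 0.0246 0.0017]
```

View pics/top18.png

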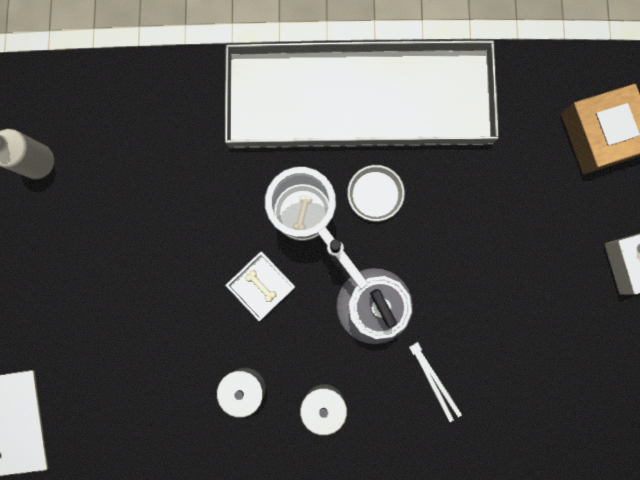

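Run:
```python
from h import *
t=cv2.imread("pics/top18.png");t0=cv2.imread("pics/top0.png")
L=onz("top",(300.5,203.5),.13);D=np.array([.7002,.0373]);print(L,np.hypot(*(L[:2]-D)))
print("expected rim centre px",proj("top",[.7002,.0373,.13]))
def bar(im):
    g=cv2.cvtColor(im,cv2.COLOR_BGR2GRAY)[285:332,365:403]
    m=(g<70).astype(np.uint8);cs=max(cv2.findContours(m,0,1)[0],key=cv2.contourArea);return cv2.minAreaRect(cs)
print(bar(t0),bar(t))
x=t[160:250,255:345];x0=t0[160:250,255:345];cv2.imwrite("pics/c18.png",cv2.resize(np.hstack([x0,x]),None,fx=4,fy=4))
x=t[270:350,330:430];x0=t0[270:350,330:430];cv2.imwrite("pics/k18.png",cv2.resize(np.hstack([x0,x]),None,fx=4,fy=4))
```

```text
[0.6953 0.0333 0.13  ] 0.006327768369782046
expected rim centre px [297.3549 199.7745]
((17.075471878051758, 23.235849380493164), (40.696876525878906, 12.918102264404297), 60.945396423339844) ((17.700000762939453, 22.899999618530273), (40.696434020996094, 12.074767112731934), 63.43495178222656)
```

View pics/c18.png

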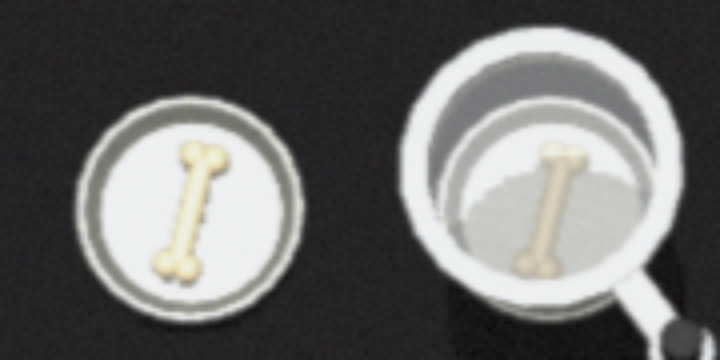

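View pics/k18.png

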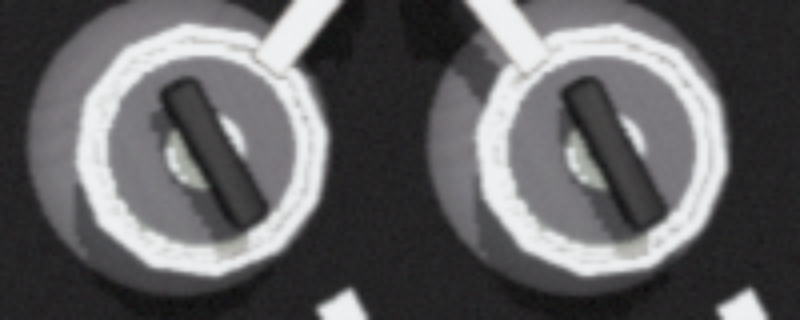

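The bar matches its first picture, the dish has not moved, and the lens is about 6 mm from the dish centre, against the 22 mm allowed.

```bash
python3 -c "
from h import *
print(env.hand_in())"
```

```text
the job is handed in; nothing more can be done
None
```

I slackened the knob about 60° anticlockwise and swung the arm about 76° by its peg until the lens was over the bone dish. I then turned the knob back clockwise to its stop. The job was handed in at about 21 s and no verdict was reported.

**Last checks**
- **Knob:** the wrist torque rose to 1.4 N m at the stop. In the final top view the bar's direction matches the first picture to within about 2.5°.
- **Lens:** it measures about 6 mm from the dish centre in the final top view, against the 22 mm allowed. The earlier side view gave 2–4 mm, so the two views differ by a few millimetres.
- **Dish:** it looks unmoved from its starting place.
- **Robot:** it is clear of everything.

**Disagreement:** in the camera views the fingertips sat about 40 mm higher than the reported TCP height, beyond the 13 mm set-back of open fingers. I therefore set the grasp heights from the pictures. Each grip then stopped at roughly the width of the part: 12 mm on the bar and 13 mm on the peg.

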